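Sort the kiln props into their cradles

ROBOT

A 6-joint arm with a two-finger parallel gripper is mounted at the origin on the work surface. World frame = base frame: x ahead of the robot, y to its left, z up, the work surface at z = 0. Lengths are in mm, angles in rad, forces in N, time in s.
With the tool pointing down it reaches from about 350 to 875 mm from the base axis. Payload 4.2 kg.
Tool frame: the origin (TCP) lies on the centre line of the jaws, within the pads' length; the fingertips stand 11 mm ahead of it and the grasp point (between the pads) lies 8 mm behind it; z points along the fingers, y is the line along which they close (so a half turn about z gives the same grasp; the last joint's range is limited). The gripper opens to 85 mm and grips with 20 to 120 N. Pads are 22 mm wide; open, the fingers measure 114 mm over their backs; the gripper's body (76 mm by 85 mm) begins 54 mm behind the grasp point. The pads swing forward as they close: fully open they stand 13 mm farther back than shut.
Start: joints at [-1.045, 0.385, 0.008, 0, -1.194, -0.259], TCP at [164.795, -602.861, 242.312] pointing down, gripper open.
Joint ranges: [-3.14, 3.14], [-1.21, 2.06], [-1.07, 1.41], [-3.16, 2.05], [-2.99, -0.16], [-3.1, 3.1]. Speed limits (rad/s): [2.79, 2.79, 3.14, 3.14, 3.14, 3.14].

INTERFACE

Orientations are given as a unit quaternion [x, y, z, w].
In Python, from station import * gives the robot as it stands. The module is installed in compiled form; this text tells all that it offers.
- The arm moves only by the tool play_rows, never from a script. Its argument "motion" is text: rows parted by semicolons, each of 7 numbers parted by spaces: the shift along the tool's x, y, z in mm, then the turn, a rotation vector about the tool's x, y, z in degrees, then the opening, from 0 (shut) to 1 (fully open). In form: tx ty tz rx ry rz hand; .... A call has 1 to 12 rows; each row shifts and turns the commanded pose from where the row before left it, along the tool's axes as they then stand; what a row does not reach is not made up. A row lasts 1/12 s, in which the tool goes at most 41.7 mm and 7.16 degrees, less where a joint would pass 70% of its speed; a pose out of reach is approached as far as the arm can. A call with a gripper value outside its range is refused whole. The fingers move at their own pace and stop on an object; the grip force is fixed at half the most. Time passes only in rows, so rows that do not move let the fingers close. It gives the time, the measured TCP pose, the force, the opening and the grip force at its end, in the units of the state.
- state(): the state, without advancing time (a new reading comes with each control period).
- read_camera(name): name is "scene" or "top"; returns a dict with "color" (480x640x3 uint8, red, green, blue), "K" (3x3 intrinsics, pixels), "dist_coeffs" ([k1, k2, p1, p2, k3] as OpenCV has them; the pictures are not rectified), "extrinsics" (4x4, takes a point from world to camera coordinates). Camera axes: x right, y up, looking along -z (the intrinsics and any distortion apply to the point x, -y, -z); pixel columns grow to the right and rows downward; lengths in mm; the calibration is good to about 2 mm. A picture is of the moment at which its call begins. There is no depth.
- hand_in(): hands the job in; it is judged then, once.
The state is a dict: "t": time; "joint_pos": joint angles; "qvel": joint speeds; "tau": joint torques, N m; "tool_pos": TCP position; "tool_rot": TCP orientation; "contact_force": force on the tool from outside, world axes, zero at the start; "torque": the same for the moment, N m; "opening": opening from 0.0 (shut) to 1.0 (fully open); "finger_force": force on a finger pad.
Only numpy, scipy, OpenCV 4.12 (cv2) and the standard library are available. Lean on these libraries where they do the work, as an engineer would, in place of code of your own. Each camera call takes 0.05 s, during which the arm holds its last target. There are 200 camera calls.

TASK

Put the four kiln props away, each in the wooden cradle made for it: the short, medium and long square bars each lying flat and lengthwise in the tray cut to their length (each tray is a little longer than its bar), and the round one standing upright in the round cradle. Leave the unfired cup where it stands.

Things in the scene. Friction and masses are not known exactly. Their poses are not given: they have to be found in the camera images.
- prop_short: the short cream ceramic kiln prop, a solid square bar 40 mm long, 30 x 30 mm in section, lying on the table. Origin at the centre of the bar (15 mm above what it lies on); x along its length, z up at the start
- prop_medium: the medium cream ceramic kiln prop, a solid square bar 65 mm long, 30 x 30 mm in section, lying on the table. Origin at the centre of the bar (15 mm above what it lies on); x along its length, z up at the start
- prop_long: the long cream ceramic kiln prop, a solid square bar 90 mm long, 30 x 30 mm in section, lying on the table. Origin at the centre of the bar (15 mm above what it lies on); x along its length, z up at the start
- prop_round: round cream ceramic kiln prop, an upright cylinder 40 mm in diameter and 60 mm tall with a grey disc on its top. Origin at its centre (30 mm above what it stands on); z along its axis
- cradle_short: the short low open wooden cradle fixed to the table, a rectangular tray with a dark floor: inside 56 mm long and 46 mm wide (its bar plus 8 mm all round), walls 6 mm thick, floor 4 mm and rim 12 mm above the table. Origin at the centre of its underside, on the table; x along its length
- cradle_medium: the medium low open wooden cradle fixed to the table, a rectangular tray with a dark floor: inside 81 mm long and 46 mm wide (its bar plus 8 mm all round), walls 6 mm thick, floor 4 mm and rim 12 mm above the table. Origin at the centre of its underside, on the table; x along its length
- cradle_long: the long low open wooden cradle fixed to the table, a rectangular tray with a dark floor: inside 106 mm long and 46 mm wide (its bar plus 8 mm all round), walls 6 mm thick, floor 4 mm and rim 12 mm above the table. Origin at the centre of its underside, on the table; x along its length
- cradle_round: low round wooden cradle fixed to the table: inside diameter 56 mm, wall 7 mm thick, dark floor 4 mm and rim 12 mm above the table. Origin at the centre of its underside, on the table
- cup: unfired terracotta-coloured cup standing loose on the table, 70 mm in diameter at the rim, 70 mm tall, fragile. Origin at the centre of its underside

How it is judged:
By the outcome, as a careful person would: the job done as asked, in the order asked, and still so for the second after the job is handed in, with the robot touching nothing.
It also fails if it takes over 112 s, if anything falls off the work surface, if the arm or the gripper's body presses on something with over 40 N, if the wrist force passes 120 N, or if a joint passes its speed limit or range.

## Working session

There is one attempt and no reset: what is moved stays moved. The work goes in short steps, Python scripts to look and compute and a tool call to move; the robot and the scene stay as the last step left them, time stands still between calls to the robot, and variables do not carry over. Pictures are saved under pics/ and viewed, at most 14 in all, crops included, and the job is handed in when it is done.

Besides the shell and the picture viewer there is one more tool, called after "Call:" as name(argument=value, ...) on one line, values as JSON. play_rows: Moves the arm, as the interface text tells. Its arguments: {"type":"object","properties":{"motion":{"type":"string"}},"required":["motion"]}

```bash
mkdir -p pics
cat > h.py <<'E'
from station import *
import numpy as np, cv2
def shot(n,f=None):
    c=read_camera(n)
    if f: cv2.imwrite('pics/'+f,c['color'][:,:,::-1])
    return c
def ray(c,px):
    px=np.array(px,float).reshape(-1,1,2)
    u=cv2.undistortPoints(px,np.array(c['K'],float),np.array(c['dist_coeffs'],float)).reshape(-1,2)
    E=np.array(c['extrinsics']);R,t=E[:3,:3],E[:3,3]
    d=np.c_[u[:,0],-u[:,1],-np.ones(len(u))]@R
    return -R.T@t,d
def onz(c,px,z):
    o,d=ray(c,px); return o+d*((z-o[2])/d[:,2])[:,None]
def tri(c1,p1,c2,p2):
    o1,d1=ray(c1,p1);o2,d2=ray(c2,p2);out=[]
    for a,b in zip(d1,d2):
        s=np.linalg.lstsq(np.c_[a,-b],o2-o1,rcond=None)[0]
        A,B=o1+s[0]*a,o2+s[1]*b; out.append(np.r_[(A+B)/2,np.linalg.norm(A-B)])
    return np.array(out)
E
python3 - <<'E'
from h import *
for n in('scene','top'):
    c=shot(n,n+'1.png'); o,_=ray(c,[320,240]); print(n,o,c['dist_coeffs'],c['K'][0][0],onz(c,[[320,240]],0))
print(state())
E
```

```text
scene [1044.85209162  372.1146606  1006.09316068] [-0.00729248  0.          0.          0.          0.        ] 542.9467286533986 [[449.55178417   5.6714508    0.        ]]
top [381.20466976   7.16026314 984.42157697] [-0.08815997  0.          0.          0.          0.        ] 476.2782916060128 [[499.00277232  14.77902604   0.        ]]
{'t': 0.1, 'joint_pos': array([-1.04539756e+00,  3.85488159e-01,  6.76562922e-03, -4.34883314e-04,
       -1.19401971e+00, -2.58574002e-01]), 'qvel': array([-0.00034201, -0.0018515 ,  0.00454604, -0.00055495,  0.00192061,
       -0.00043726]), 'tau': array([-6.08446226e-04, -3.93319881e+01,  1.88929367e+01,  4.19798300e+00,
       -2.61619258e-03,  9.91402885e-06]), 'tool_pos': array([ 164.66194118, -602.39699081,  241.32707666]), 'tool_rot': array([-1.32937418e-01,  9.91123935e-01,  9.76373228e-04, -1.84912762e-04]), 'contact_force': array([-0.15451037,  0.25599522,  0.69942028]), 'torque': array([-0.00987574,  0.05616108, -0.02656085]), 'finger_force': 0.0, 'opening': 1.0032115839404494}
```

View pics/scene1.png

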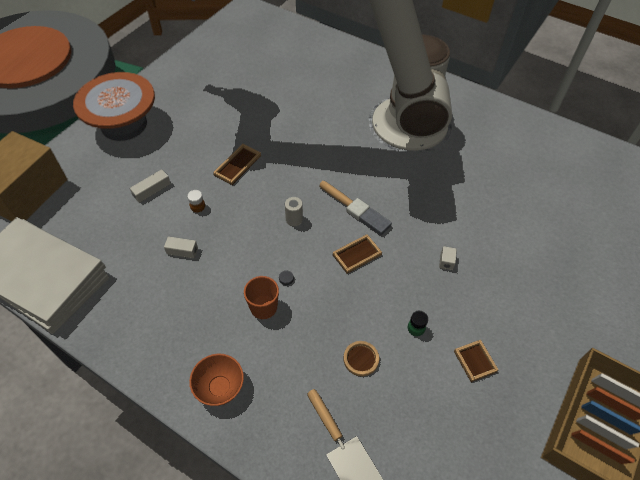

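View pics/top1.png

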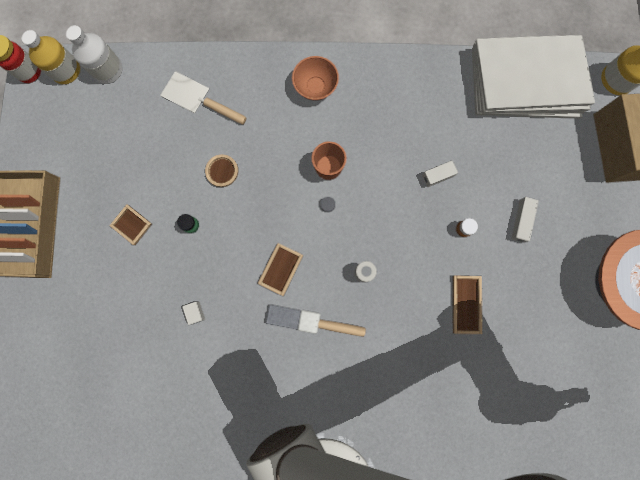

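The top view shows the short bar at (192,313), medium bar (440,173), long bar (527,219), round prop (366,272). The cradles are at (131,224) short, (280,269) medium, (468,304) long and (222,170) round, with the cup at (329,160). I'll enlarge these next.

Run:
```python
from h import *
T=cv2.imread('pics/top1.png');S=cv2.imread('pics/scene1.png')
def cr(I,x,y,n=25): return cv2.resize(I[y-n:y+n,x-n:x+n],(200,200),interpolation=cv2.INTER_NEAREST)
r1=[cr(T,*p) for p in((192,313),(440,173),(527,219),(366,272))]
r2=[cr(S,*p) for p in((448,259),(181,247),(150,186),(294,211))]
r3=[cr(T,*p,n=35) for p in((131,224),(280,269),(468,304),(222,170))]
cv2.imwrite('pics/m1.png',np.vstack([np.hstack(r) for r in(r1,r2,r3)]))
```

```text
(no output)
```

View pics/m1.png

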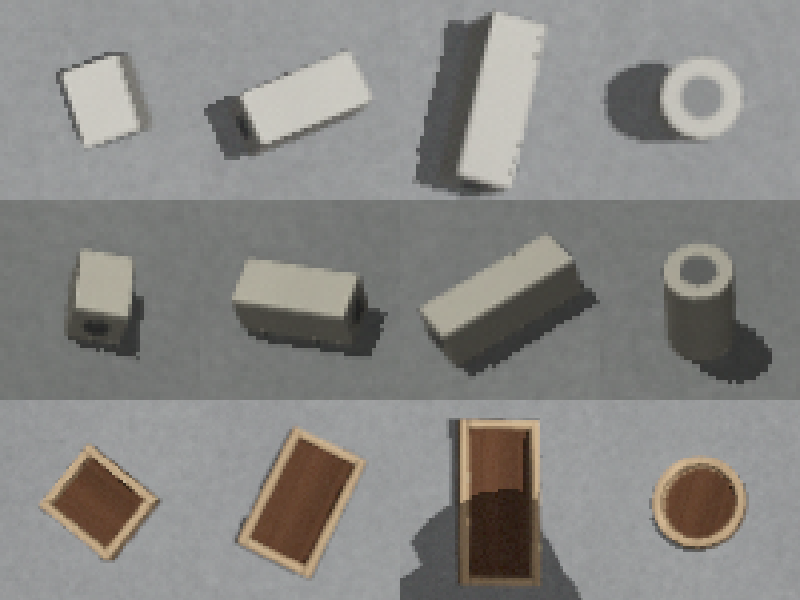

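```bash
cat >> h.py <<'E'
def blob(c,kind,p,n=40,thr=None,hull=True):
    I=c['color'];x,y=p;x0,y0=max(0,x-n),max(0,y-n);J=I[y0:y+n,x0:x+n]
    J=cv2.resize(J,None,fx=4,fy=4,interpolation=cv2.INTER_CUBIC).astype(int)
    if kind=='cream': m=(J[:,:,0]>thr)&(J[:,:,0]-J[:,:,2]>4)
    elif kind=='tan': m=(J[:,:,0]-J[:,:,2]>.25*J[:,:,0])&(J[:,:,0]>25)
    m=m.astype(np.uint8)
    cs,_=cv2.findContours(m,cv2.RETR_EXTERNAL,cv2.CHAIN_APPROX_NONE)
    cs=[k for k in cs if cv2.contourArea(k)>800]
    k=min(cs,key=lambda k:np.linalg.norm(k.reshape(-1,2).mean(0)-4*np.array([x-x0,y-y0])))
    k=cv2.convexHull(k).reshape(-1,2)
    return (k+.5)/4-.5+[x0,y0]
def cen(k):
    M=cv2.moments(k.astype(np.float32)); return [M['m10']/M['m00'],M['m01']/M['m00']]
def rect(c,k,z):
    w=onz(c,k,z)[:,:2]; (a,s,_)=r=cv2.minAreaRect(w.astype(np.float32))
    b=cv2.boxPoints(r);e=[b[1]-b[0],b[2]-b[1]];e=max(e,key=np.linalg.norm)
    return np.round([a[0],a[1],max(s),min(s),np.degrees(np.arctan2(e[1],e[0]))%180],1)
ITEMS=dict(ps=('cream',(192,313),(448,255),30),pm=('cream',(440,173),(180,243),30),pl=('cream',(527,219),(150,183),30),pr=('cream',(366,272),(294,203),60),
 cs=('tan',(131,224),(477,361),12),cm=('tan',(280,269),(357,254),12),cl=('tan',(468,304),(237,164),12),cr=('tan',(222,170),(362,358),12),cup=('tan',(329,160),(262,290),70))
E
python3 - <<'E'
from h import *
t=shot('top');s=shot('scene')
print([s['color'][255,448],t['color'][313,192],t['color'][290,300],s['color'][300,400]])
for n,(k,a,b,z) in ITEMS.items():
    A=blob(t,k,a,thr=185);B=blob(s,k,b,thr=140)
    print(n,'top',rect(t,A,z),'scene',rect(s,B,z),'tri',np.round(tri(t,[cen(A)],s,[cen(B)])[0],1))
E
```

```text
[array([176, 171, 157], dtype=uint8), array([202, 201, 194], dtype=uint8), array([155, 157, 158], dtype=uint8), array([118, 119, 117], dtype=uint8)]
ps top [345.5 268.3  38.3  28.5  19.7] scene [347.2 268.1  39.3  29.2  20.8] tri [345.7 268.4  28.1   0.9]
pm top [ 641.1 -234.6   62.6   28.1  113.4] scene [ 642.3 -236.    63.7   29.2  113.2] tri [ 641.7 -235.4   29.     1.9]
pl top [ 546.3 -413.1   87.5   27.6  165.1] scene [ 546.9 -414.8   89.4   29.1  164.8] tri [ 546.7 -414.6   28.6    2.2]
pr top [432.6 -75.9  36.8  36.8  40.3] scene [433.6 -76.8  37.4  37.  123.1] tri [432.9 -76.6  59.3   1.2]
cs top [524.9 413.   70.7  58.6  53.5] scene [530.2 414.6  71.2  62.6  53.7] tri [526.1 415.9   3.5   1.2]
cm top [436.9  95.6  92.8  58.8 154.9] scene [441.6  96.4  97.2  64.2 155. ] tri [437.4  95.5   4.5   2.4]
cl top [ 369.5 -286.8  117.    59.7  179.5] scene [ 373.9 -286.1  125.    65.5  179.8] tri [ 369.3 -290.6    2.8    2.1]
cr top [642.6 225.3  69.4  68.7  47.4] scene [647.3 226.3  72.8  69.7  10.6] tri [644.8 226.4   4.9   1.3]
cup top [652.2  -1.7  75.7  69.7  29.2] scene [668.3   6.2  96.7  69.8  33.1] tri [ 6.58e+02 -3.00e-01  4.86e+01  1.00e-01]
```

```bash
cat >> h.py <<'E'
def plan(x,y,z,yaw=None):
    """shift in tool axes after a turn rz bringing tool y to world angle yaw (mod 180)"""
    from scipy.spatial.transform import Rotation as R
    s=state();r=R.from_quat(s['tool_rot']);M=r.as_matrix();cur=np.degrees(np.arctan2(M[1,1],M[0,1]))
    rz=0
    if yaw is not None: rz=-((yaw-cur+90)%180-90)
    if yaw is not None: 
        j6=np.degrees(s['joint_pos'][5]); print('rz options',round(rz,1),round(rz-180*np.sign(rz),1),'j6',round(j6,1))
    M2=(r*R.from_rotvec([0,0,np.radians(rz)])).as_matrix()
    d=M2.T@(np.array([x,y,z])-s['tool_pos'])
    print('t',s['t'],'pos',np.round(s['tool_pos'],1),'yawY',round(cur,1),'tilt',np.round(M[:2,2],3),'rz',round(rz,1),'shift',np.round(d,1),'open',round(s['opening'],2),'F',np.round(s['contact_force'],1),s['finger_force'])
E
python3 - <<'E'
from h import *
t=shot('top');s=shot('scene')
def rim(c,k,n=40):
    x,y=k; J=cv2.resize(c['color'][y-n:y+n,x-n:x+n],None,fx=4,fy=4,interpolation=cv2.INTER_CUBIC).astype(int)
    m=(J[:,:,0]-J[:,:,2]>.25*J[:,:,0]); v=np.percentile(J[:,:,0][m],97)
    m&=J[:,:,0]>.8*v
    p=np.argwhere(m)[:,::-1]; p=p[np.linalg.norm(p-4*n,axis=1)<4*n]
    h=cv2.convexHull(p.astype(np.int32)).reshape(-1,2)
    return (h+.5)/4-.5+[x-n,y-n]
for n in('cs','cm','cl','cr'):
    k,a,b,z=ITEMS[n];A=rim(t,a);B=rim(s,b)
    print(n,rect(t,A,z),rect(s,B,z),np.round(tri(t,[cen(A)],s,[cen(B)])[0],1))
plan(480,-150,240)
print(onz(t,[[187,222],[467,228],[327,204]],30))
E
```

```text
cs [525.6 414.5  67.4  57.7  53.5] [527.3 414.5  67.7  57.9  53.6] [5.261e+02 4.154e+02 8.700e+00 5.000e-01]
cm [436.8  95.2  92.1  57.6 155.1] [438.3  94.4  92.9  57.7 155.3] [437.1  94.7   9.2   2. ]
cl [ 398.6 -288.5   58.6   56.7  179.3] [ 399.3 -290.2   61.    57.6  179.6] [ 399.  -289.8   10.1    1.8]
cr [644.  225.6  68.1  67.1  92.4] [646.  225.3  67.3  67.2   1.4] [644.6 225.8   9.1   1.2]
t 0.3 pos [ 164.7 -602.7  241.9] yawY 105.3 tilt [-0.     0.001] rz 0 shift [-423.4  353.6    2.2] open 1.0 F [-0.2 -0.5  0.2] 0.0
[[ 528.63292871  286.86136212   30.        ]
 [ 524.03216835 -285.1629999    30.        ]
 [ 569.5349275     1.33896401   30.        ]]
```

Call:
play_rows(motion="-30 25 0 0 0 0 1;-30 25 0 0 0 0 1;-30 25 0 0 0 0 1;-30 25 0 0 0 0 1;-30 25 0 0 0 0 1;-30 25 0 0 0 0 1;-30 25 0 0 0 0 1;-30 25 0 0 0 0 1;-30 25 0 0 0 0 1;-30 25 0 0 0 0 1;-30 25 0 0 0 0 1;-30 25 0 0 0 0 1")

```text
t: 1.3
tool_pos: [433.7, -216.7, 242.7]
tool_rot: [-0.133, 0.991, -0.0, 0.0]
contact_force: [1.0, -1.3, -0.2]
opening: 1.005
finger_force: 0.0
```

```bash
python3 -c "
from h import *
plan(346.2,268.3,150,109.7)"
```

```text
rz options -4.4 175.6 j6 -67.4
t 1.3 pos [ 433.7 -216.7  242.7] yawY 105.3 tilt [ 0.001 -0.   ] rz -4.4 shift [-81.1 486.2  92.5] open 1.01 F [ 1.  -1.3 -0.2] 0.0
```

Call:
play_rows(motion="0 0 0 0 0 -4.4 1;-7 40 0 0 0 0 1;-7 40 0 0 0 0 1;-7 40 0 0 0 0 1;-7 40 0 0 0 0 1;-7 40 0 0 0 0 1;-7 40 0 0 0 0 1;-7 40 0 0 0 0 1;-7 40 0 0 0 0 1;-7 40 0 0 0 0 1;-7 40 7 0 0 0 1;-7 40 7 0 0 0 1")

```text
t: 2.3
tool_pos: [356.5, 223.8, 229.0]
tool_rot: [-0.171, 0.985, 0.001, 0.001]
contact_force: [1.3, -0.2, 0.5]
opening: 1.0
finger_force: 0.0
```

```bash
python3 -c "
from h import *
plan(346.2,268.3,21,109.7)"
```

```text
rz options 0.0 -180.0 j6 -124.7
t 2.3 pos [356.5 223.8 229. ] yawY 109.7 tilt [0.002 0.002] rz 0.0 shift [ -4.9  45.1 208. ] open 1.0 F [ 1.3 -0.2  0.5] 0.0
```

Call:
play_rows(motion="-3 22 0 0 0 0 1;-2 23 0 0 0 0 1;0 0 35 0 0 0 1;0 0 35 0 0 0 1;0 0 35 0 0 0 1;0 0 35 0 0 0 1;0 0 20 0 0 0 1;0 0 0 0 0 0 1;0 0 0 0 0 0 1")

```text
t: 3.05
tool_pos: [346.8, 265.5, 68.0]
tool_rot: [-0.171, 0.985, -0.001, -0.001]
contact_force: [0.1, 0.1, 0.6]
opening: 1.0
finger_force: 0.0
```

```bash
python3 -c "
from h import *
plan(346.2,268.3,21,109.7)
t=shot('top');s=shot('scene')
T=t['color'][253:373,132:252];S=s['color'][195:315,388:508]
cv2.imwrite('pics/a1.png',cv2.resize(np.hstack([T,S]),None,fx=3,fy=3)[:,:,::-1])"
```

```text
rz options 0.0 -180.0 j6 -129.2
t 3.05 pos [346.8 265.5  68. ] yawY 109.7 tilt [-0.001 -0.002] rz 0.0 shift [-0.5  2.9 47. ] open 1.0 F [0.1 0.1 0.6] 0.0
```

View pics/a1.png

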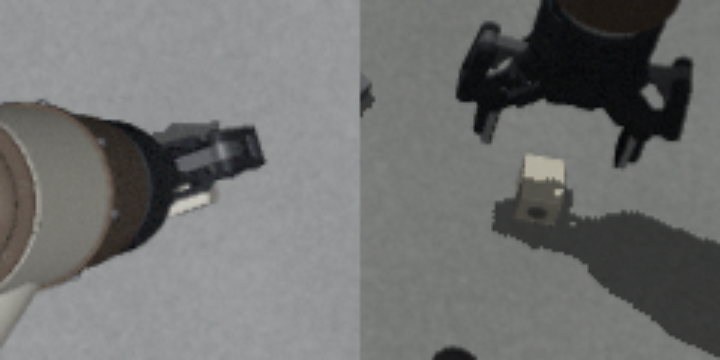

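The crop shows the open jaws astride the short bar: fingers at (485,120) and (625,150), bar at (543,185). I'll descend and close.

Call:
play_rows(motion="0 3 24 0 0 0 1;0 0 23 0 0 0 1;0 0 0 0 0 0 1;0 0 0 0 0 0 0;0 0 0 0 0 0 0;0 0 0 0 0 0 0;0 0 0 0 0 0 0;0 0 0 0 0 0 0;0 0 0 0 0 0 0;0 0 0 0 0 0 0;0 0 0 0 0 0 0;0 0 0 0 0 0 0")

```text
t: 4.15
tool_pos: [346.3, 269.4, 22.7]
tool_rot: [-0.171, 0.985, 0.001, 0.001]
contact_force: [-1.2, -0.4, 5.9]
opening: 0.339
finger_force: 60.1
```

Call:
play_rows(motion="0 0 -20 0 0 0 0;0 0 -35 0 0 0 0;0 0 -35 0 0 0 0;0 0 -30 0 0 0 0;0 0 0 0 0 0 0")

```text
t: 4.57
tool_pos: [348.2, 271.7, 147.6]
tool_rot: [-0.172, 0.985, 0.005, 0.005]
contact_force: [0.1, 1.4, -1.1]
opening: 0.334
finger_force: 59.4
```

```bash
python3 -c "
from h import *
plan(526.3,414.7,60,143.6)"
```

```text
rz options -33.8 146.2 j6 -129.6
t 4.5667 pos [348.2 271.7 147.6] yawY 109.8 tilt [0.009 0.011] rz -33.8 shift [-219.6  -58.4   90.7] open 0.33 F [ 0.1  1.4 -1.1] 59.381298422813416
```

Call:
play_rows(motion="0 0 0 0 0 -6.8 0;0 0 0 0 0 -6.8 0;0 0 0 0 0 -6.8 0;0 0 0 0 0 -6.7 0;0 0 0 0 0 -6.7 0;-37 -10 0 0 0 0 0;-37 -10 0 0 0 0 0;-37 -10 0 0 0 0 0;-37 -10 0 0 0 0 0;-37 -10 0 0 0 0 0;-37 -9 0 0 0 0 0;0 0 40 0 0 0 0")

```text
t: 5.57
tool_pos: [535.5, 421.0, 109.7]
tool_rot: [-0.451, 0.892, 0.003, 0.013]
contact_force: [1.1, 2.5, 1.2]
opening: 0.335
finger_force: 59.4
```

Call:
play_rows(motion="0 0 30 0 0 0 0;0 0 0 0 0 0 0;0 0 0 0 0 0 0")

```text
t: 5.82
tool_pos: [524.4, 410.5, 69.3]
tool_rot: [-0.45, 0.893, -0.001, -0.002]
contact_force: [0.3, -0.3, -0.1]
opening: 0.338
finger_force: 59.4
```

```bash
python3 -c "
from h import *
t=shot('top');s=shot('scene')
plan(526.3,414.7,26.5,143.6)
T=t['color'][164:284,71:191];S=s['color'][290:410,417:537]
cv2.imwrite('pics/a2.png',cv2.resize(np.hstack([T,S]),None,fx=3,fy=3)[:,:,::-1])"
```

```text
rz options -0.1 179.9 j6 -88.5
t 5.9167 pos [526.1 412.6  73.4] yawY 143.5 tilt [0.003 0.002] rz -0.1 shift [-1.7  1.2 46.9] open 0.34 F [-0.5 -0.3  0.3] 59.376819133758545
```

View pics/a2.png

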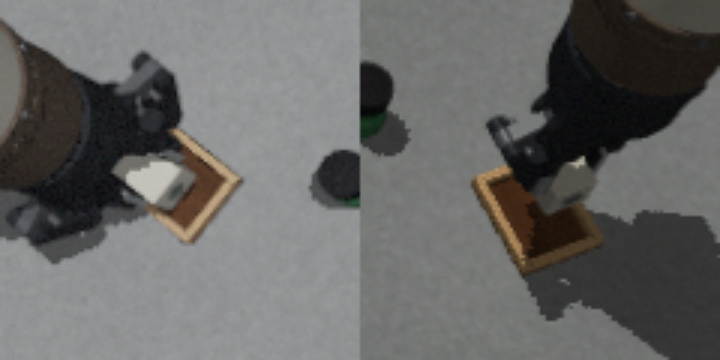

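Call:
play_rows(motion="-2 1 20 0 0 0 0;0 0 15 0 0 0 0;0 0 6 0 0 0 0;0 0 4 0 0 0 0;0 0 0 0 0 0 0;0 0 0 0 0 0 0;0 0 0 0 0 0 0.6;0 0 0 0 0 0 0.6;0 0 0 0 0 0 0.6;0 0 0 0 0 0 0.6;0 0 0 0 0 0 0.6")

```text
t: 6.83
tool_pos: [525.8, 414.2, 26.6]
tool_rot: [-0.45, 0.893, 0.0, 0.0]
contact_force: [0.3, -0.2, -0.3]
opening: 0.598
finger_force: 0.0
```

Call:
play_rows(motion="0 0 -15 0 0 0 0.6;0 0 -35 0 0 0 0.6;0 0 -35 0 0 0 0.6;0 0 -35 0 0 0 0.6;0 -20 -20 0 0 0 0.6;0 -35 0 0 0 0 0.6;0 -35 0 0 0 0 0.6;0 -35 0 0 0 0 0.6;0 0 0 0 0 0 0.6")

```text
t: 7.58
tool_pos: [630.1, 335.6, 166.0]
tool_rot: [-0.447, 0.894, -0.001, 0.0]
contact_force: [0.6, 0.4, -0.9]
opening: 0.599
finger_force: 0.0
```

```bash
python3 -c "
from h import *
t=shot('top');s=shot('scene')
A=blob(t,'cream',(131,224),thr=185);print(rect(t,A,34))
try: print(rect(s,blob(s,'cream',(477,358),thr=140),34))
except Exception as e: print(e)
plan(641.8,-235.3,150,23.3)
T=t['color'][164:284,71:191];S=s['color'][290:410,417:537]
cv2.imwrite('pics/a3.png',cv2.resize(np.hstack([T,S]),None,fx=3,fy=3)[:,:,::-1])"
```

```text
[528.6 414.9  43.   43.  143.7]
[538.6 413.5  66.7  56.9  53.6]
rz options -60.0 120.0 j6 -78.0
t 7.6833 pos [626.9 338.3 165.7] yawY 143.3 tilt [-0.001 -0.   ] rz -60.0 shift [532.7 213.2  15.9] open 0.6 F [-1.1 -0.2 -0.5] 0.0
```

View pics/a3.png

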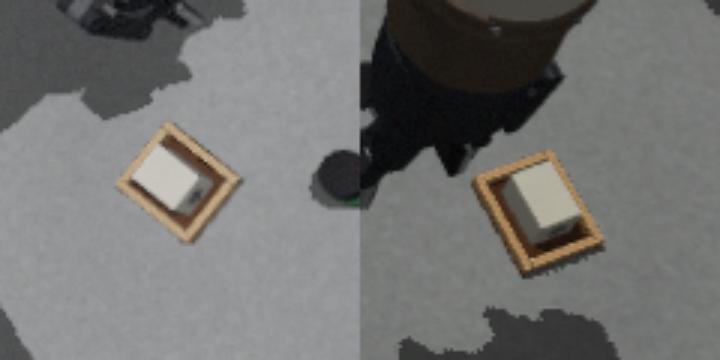

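The short bar lies inside its tray in both views (bar at (167,178) in the left half and (540,200) in the right half). Next is the medium bar.

Call:
play_rows(motion="0 0 0 0 0 -6.7 0.6;0 0 0 0 0 -6.7 0.6;0 0 0 0 0 -6.7 0.6;0 0 0 0 0 -6.7 0.6;0 0 0 0 0 -6.7 0.8;0 0 0 0 0 -6.7 1;0 0 0 0 0 -6.7 1;0 0 0 0 0 -6.6 1;0 0 0 0 0 -6.5 1;35.5 14.2 0 0 0 0 1;35.5 14.2 0 0 0 0 1;35.5 14.2 0 0 0 0 1")

```text
t: 8.68
tool_pos: [628.3, 225.5, 166.1]
tool_rot: [0.837, -0.547, -0.0, 0.0]
contact_force: [1.1, -0.6, 0.1]
opening: 1.0
finger_force: 0.0
```

Call:
play_rows(motion="35.5 14.2 0 0 0 0 1;35.5 14.2 0 0 0 0 1;35.5 14.2 0 0 0 0 1;35.5 14.2 0 0 0 0 1;35.5 14.2 0 0 0 0 1;35.5 14.2 0 0 0 0 1;35.5 14.2 0 0 0 0 1;35.5 14.2 0 0 0 0 1;35.5 14.2 0 0 0 0 1;35.5 14.2 0 0 0 0 1;35.5 14.2 0 0 0 0 1;35.5 14.2 0 0 0 0 1")

```text
t: 9.68
tool_pos: [642.9, -234.0, 166.6]
tool_rot: [0.837, -0.548, 0.0, -0.0]
contact_force: [1.1, 0.0, -0.3]
opening: 0.998
finger_force: 0.0
```

Call:
play_rows(motion="0 0 35 0 0 0 1;0 0 35 0 0 0 1;0 0 20 0 0 0 1;0 0 0 0 0 0 1;0 0 0 0 0 0 1;0 0 0 0 0 0 1")

```text
t: 10.18
tool_pos: [644.5, -233.0, 78.3]
tool_rot: [0.837, -0.548, 0.002, -0.0]
contact_force: [0.3, 0.3, 0.5]
opening: 1.0
finger_force: 0.0
```

```bash
python3 -c "
from h import *
plan(641.8,-235.3,21,23.3)"
```

```text
rz options 0.3 -179.7 j6 29.9
t 10.1833 pos [ 644.5 -233.    78.3] yawY -156.4 tilt [ 0.003 -0.001] rz 0.3 shift [ 0.9  3.5 57.3] open 1.0 F [0.3 0.3 0.5] 0.0
```

Call:
play_rows(motion="1 3 28 0 0 0 1;0 0 20 0 0 0 1;0 0 8 0 0 0 1;0 0 0 0 0 0 1;0 0 0 0 0 0 0;0 0 0 0 0 0 0;0 0 0 0 0 0 0;0 0 0 0 0 0 0;0 0 0 0 0 0 0;0 0 0 0 0 0 0;0 0 0 0 0 0 0;0 0 0 0 0 0 0")

```text
t: 11.18
tool_pos: [641.7, -235.8, 21.8]
tool_rot: [0.836, -0.548, 0.001, -0.0]
contact_force: [1.1, 1.5, 5.8]
opening: 0.338
finger_force: 60.7
```

Call:
play_rows(motion="0 0 0 0 0 0 0;0 0 -20 0 0 0 0;0 0 -35 0 0 0 0;0 0 -35 0 0 0 0;0 0 -35 0 0 0 0;0 0 0 0 0 0 0;0 0 0 0 0 0 0;0 0 0 0 0 0 0")

```text
t: 11.85
tool_pos: [639.6, -235.3, 144.2]
tool_rot: [0.836, -0.549, -0.001, 0.0]
contact_force: [-1.0, 0.1, -1.4]
opening: 0.338
finger_force: 59.9
```

```bash
python3 -c "
from h import *
plan(437.4,94.9,70,64.9)"
```

```text
rz options -41.5 138.5 j6 30.1
t 11.85 pos [ 639.6 -235.3  144.2] yawY -156.6 tilt [-0.002  0.001] rz -41.5 shift [-323.1 -213.3   75. ] open 0.34 F [-1.   0.1 -1.4] 59.908597469329834
```

Call:
play_rows(motion="0 0 0 0 0 -6.9 0;0 0 0 0 0 -6.9 0;0 0 0 0 0 -6.9 0;0 0 0 0 0 -6.9 0;0 0 0 0 0 -6.9 0;0 0 0 0 0 -7 0;-32 -21 0 0 0 0 0;-32 -21 0 0 0 0 0;-32 -21 0 0 0 0 0;-32 -21 0 0 0 0 0;-32 -21 0 0 0 0 0;-32 -21 0 0 0 0 0")

```text
t: 12.85
tool_pos: [517.3, -39.4, 143.1]
tool_rot: [0.976, -0.217, -0.002, 0.001]
contact_force: [0.0, 1.8, -1.1]
opening: 0.335
finger_force: 59.9
```

Call:
play_rows(motion="-32 -21 0 0 0 0 0;-32 -21 0 0 0 0 0;-32 -21 0 0 0 0 0;-32 -21 0 0 0 0 0;-3 -3 0 0 0 0 0;0 0 35 0 0 0 0;0 0 35 0 0 0 0;0 0 0 0 0 0 0;0 0 0 0 0 0 0;0 0 0 0 0 0 0")

```text
t: 13.68
tool_pos: [438.6, 93.7, 75.8]
tool_rot: [0.976, -0.217, 0.0, 0.0]
contact_force: [-1.4, 0.3, -1.2]
opening: 0.336
finger_force: 59.8
```

```bash
python3 -c "
from h import *
plan(437.4,94.9,26.5,64.9)"
```

```text
rz options 0.1 -179.9 j6 32.0
t 13.6833 pos [438.6  93.7  75.8] yawY -115.0 tilt [ 0.    -0.001] rz 0.1 shift [-1.6 -0.6 49.3] open 0.34 F [-1.4  0.3 -1.2] 59.849549531936646
```

Call:
play_rows(motion="-1.5 -0.5 20 0 0 0 0;0 0 17 0 0 0 0;0 0 8 0 0 0 0;0 0 3 0 0 0 0;0 0 0 0 0 0 0;0 0 0 0 0 0 0;0 0 0 0 0 0 0.6;0 0 0 0 0 0 0.6;0 0 0 0 0 0 0.6;0 0 0 0 0 0 0.6;0 0 0 0 0 0 0.6")

```text
t: 14.6
tool_pos: [437.0, 95.1, 27.6]
tool_rot: [0.976, -0.216, 0.0, -0.0]
contact_force: [0.7, 0.8, -0.8]
opening: 0.601
finger_force: 0.0
```

Call:
play_rows(motion="0 0 -15 0 0 0 0.6;0 0 -35 0 0 0 0.6;0 0 -35 0 0 0 0.6;0 0 -35 0 0 0 0.6;20 0 -20 0 0 0 0.6;35 0 0 0 0 0 0.6;35 0 0 0 0 0 0.6;35 0 0 0 0 0 0.6;35 0 0 0 0 0 0.6;35 0 0 0 0 0 0.6;0 0 0 0 0 0 0.6;0 0 0 0 0 0 0.6")

```text
t: 15.6
tool_pos: [614.1, 11.6, 166.0]
tool_rot: [0.976, -0.218, -0.001, 0.0]
contact_force: [-1.4, 0.8, -0.6]
opening: 0.6
finger_force: 0.0
```

```bash
python3 -c "
from h import *
t=shot('top');s=shot('scene')
plan(546.6,-414,80,75)
T=t['color'][209:329,220:340];S=s['color'][194:314,297:417]
cv2.imwrite('pics/a4.png',cv2.resize(np.hstack([T,S]),None,fx=3,fy=3)[:,:,::-1])"
```

```text
rz options -10.0 170.0 j6 48.7
t 15.7 pos [612.6  12.6 166.7] yawY -115.0 tilt [-0.002 -0.   ] rz -10.0 shift [ 46.7 429.1  86.9] open 0.6 F [-0.5 -0.7 -0.7] 0.0
```

View pics/a4.png

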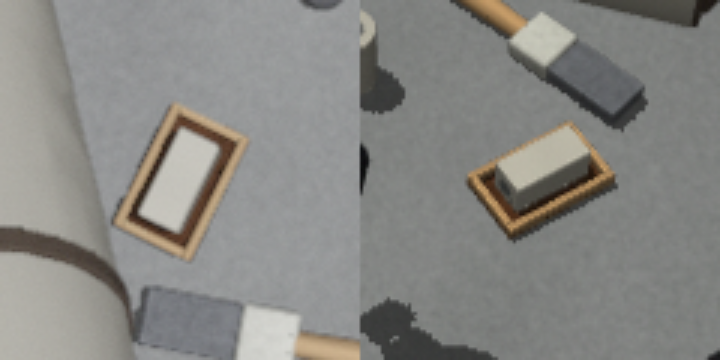

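The medium bar is inside its tray, centred around (180,180) in the left half. Next is the long bar.

Call:
play_rows(motion="0 0 0 0 0 -5 0.8;0 0 0 0 0 -5 1;4.2 39 0 0 0 0 1;4.2 39 0 0 0 0 1;4.2 39 0 0 0 0 1;4.2 39 0 0 0 0 1;4.2 39 0 0 0 0 1;4.2 39 0 0 0 0 1;4.2 39 0 0 0 0 1;4.2 39 0 0 0 0 1;4.2 39 0 0 0 0 1;4.2 39 0 0 0 0 1")

```text
t: 16.7
tool_pos: [552.1, -375.3, 168.2]
tool_rot: [0.992, -0.13, 0.0, -0.0]
contact_force: [1.1, 1.1, -0.7]
opening: 1.001
finger_force: 0.0
```

Call:
play_rows(motion="4.2 39 0 0 0 0 1;0 0 35 0 0 0 1;0 0 35 0 0 0 1;0 0 15 0 0 0 1;0 0 0 0 0 0 1;0 0 0 0 0 0 1;0 0 0 0 0 0 1")

```text
t: 17.28
tool_pos: [548.3, -413.6, 84.7]
tool_rot: [0.992, -0.13, 0.002, 0.001]
contact_force: [-0.4, -0.1, 0.3]
opening: 1.003
finger_force: 0.0
```

```bash
python3 -c "
from h import *
plan(546.6,-414,21,75)
t=shot('top');s=shot('scene')
for c,p,f in((t,(468,304),1),(s,(237,164),1)):
    A=blob(c,'tan',p); print(rect(c,A,12))
"
```

```text
rz options 0.1 -179.9 j6 98.6
t 17.2833 pos [ 548.3 -413.6   84.7] yawY -104.9 tilt [ 0.003 -0.002] rz 0.1 shift [-1.7  0.8 63.6] open 1.0 F [-0.4 -0.1  0.3] 0.0
[ 388.  -264.    83.2   23.2  171.2]
[ 374.1 -286.1  124.7   65.6  179.6]
```

Call:
play_rows(motion="-1.5 1 30 0 0 0 1;0 0 24 0 0 0 1;0 0 8 0 0 0 1;0 0 0 0 0 0 1;0 0 0 0 0 0 0;0 0 0 0 0 0 0;0 0 0 0 0 0 0;0 0 0 0 0 0 0;0 0 0 0 0 0 0;0 0 0 0 0 0 0;0 0 0 0 0 0 0;0 0 0 0 0 0 0")

```text
t: 18.38
tool_pos: [546.3, -414.8, 21.9]
tool_rot: [0.991, -0.13, 0.001, 0.001]
contact_force: [0.2, 1.5, 5.5]
opening: 0.337
finger_force: 60.9
```

Call:
play_rows(motion="0 0 0 0 0 0 0;0 0 -20 0 0 0 0;0 0 -35 0 0 0 0;0 0 -35 0 0 0 0;0 0 -35 0 0 0 0;0 0 0 0 0 0 0;0 0 0 0 0 0 0;0 0 0 0 0 0 0")

```text
t: 19.05
tool_pos: [544.4, -413.7, 144.1]
tool_rot: [0.991, -0.131, -0.001, -0.001]
contact_force: [-0.4, -0.6, -2.8]
opening: 0.337
finger_force: 60.1
```

```bash
python3 -c "
from h import *
plan(370.5,-288,70,89.6)
s=shot('scene');t=shot('top')
r=[s['color'][104:224,177:297],t['color'][244:364,408:528]]
cv2.imwrite('pics/a5.png',cv2.resize(np.hstack(r),None,fx=3,fy=3)[:,:,::-1])
"
```

```text
rz options -14.7 165.3 j6 98.7
t 19.05 pos [ 544.4 -413.7  144.1] yawY -105.1 tilt [-0.002  0.002] rz -14.7 shift [-174.7 -124.3   74.6] open 0.34 F [-0.4 -0.6 -2.8] 60.05805730819702
```

View pics/a5.png

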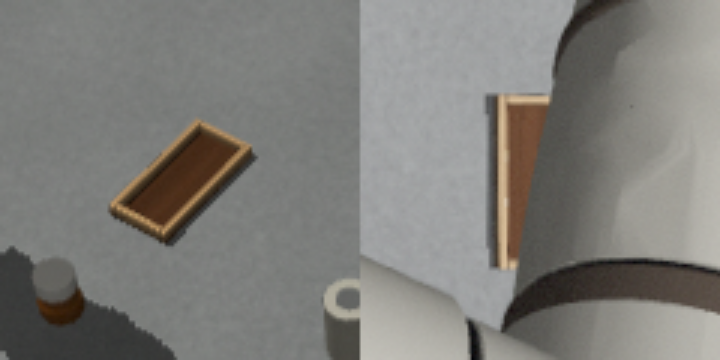

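The long cradle is unshaded in the scene view now, with its rim corners at about (200,122), (252,150), (165,237) and (110,208) in the crop. I'll measure its rim in that view.

```bash
python3 -c "
from h import *
s=shot('scene');x,y,n=237,164,40
J=cv2.resize(s['color'][y-n:y+n,x-n:x+n],None,fx=4,fy=4,interpolation=cv2.INTER_CUBIC).astype(int)
m=(J[:,:,0]-J[:,:,2]>.25*J[:,:,0]); v=np.percentile(J[:,:,0][m],97); m&=J[:,:,0]>.8*v
h=cv2.convexHull(np.argwhere(m)[:,::-1].astype(np.int32)).reshape(-1,2)
print(rect(s,(h+.5)/4-.5+[x-n,y-n],12))
"
```

```text
[ 370.7 -290.   118.1   57.6  179.6]
```

Call:
play_rows(motion="0 0 0 0 0 -5 0;0 0 0 0 0 -5 0;0 0 0 0 0 -4.6 0;-29.3 -20.8 0 0 0 0 0;-29.3 -20.8 0 0 0 0 0;-29.3 -20.8 0 0 0 0 0;-29.3 -20.8 0 0 0 0 0;-29.3 -20.8 0 0 0 0 0;-29.3 -20.8 0 0 0 0 0;0 0 35 0 0 0 0;0 0 35 0 0 0 0;0 0 0 0 0 0 0")

```text
t: 20.2
tool_pos: [365.5, -286.1, 70.3]
tool_rot: [1.0, -0.004, -0.006, -0.003]
contact_force: [-0.6, 0.1, -1.7]
opening: 0.34
finger_force: 60.0
```

Call:
play_rows(motion="0 0 0 0 0 0 0;0 0 0 0 0 0 0")

```text
t: 20.37
tool_pos: [371.5, -288.9, 75.9]
tool_rot: [1.0, -0.003, 0.0, 0.0]
contact_force: [1.2, -0.5, -2.0]
opening: 0.334
finger_force: 60.0
```

```bash
python3 -c "
from h import *
plan(370,-289.2,26.5,89.6)"
```

```text
rz options 0.0 -180.0 j6 107.6
t 20.3667 pos [ 371.5 -288.9   75.9] yawY -90.4 tilt [ 0.    -0.001] rz 0.0 shift [-1.5  0.3 49.4] open 0.33 F [ 1.2 -0.5 -2. ] 60.04803657531738
```

Call:
play_rows(motion="-1 0 20 0 0 0 0;0 0 17 0 0 0 0;0 0 8 0 0 0 0;0 0 3 0 0 0 0;0 0 0 0 0 0 0;0 0 0 0 0 0 0;0 0 0 0 0 0 0.6;0 0 0 0 0 0 0.6;0 0 0 0 0 0 0.6;0 0 0 0 0 0 0.6;0 0 0 0 0 0 0.6")

```text
t: 21.28
tool_pos: [369.7, -288.4, 27.7]
tool_rot: [1.0, -0.004, 0.0, 0.0]
contact_force: [0.9, -0.4, 0.5]
opening: 0.598
finger_force: 0.0
```

Call:
play_rows(motion="0 0 -15 0 0 0 0.6;0 0 -35 0 0 0 0.6;0 0 -35 0 0 0 0.6;0 0 -35 0 0 0 0.6;0 0 -20 0 0 0 0.6;35 0 0 0 0 0 0.6;35 0 0 0 0 0 0.6;35 0 0 0 0 0 0.6;35 0 0 0 0 0 0.6;35 0 0 0 0 0 0.6;0 0 0 0 0 0 0.6;0 0 0 0 0 0 0.6")

```text
t: 22.28
tool_pos: [545.4, -289.1, 166.1]
tool_rot: [1.0, -0.003, -0.001, -0.0]
contact_force: [-0.5, -0.3, -0.6]
opening: 0.605
finger_force: 0.0
```

```bash
python3 -c "
from h import *
s=shot('scene');t=shot('top')
plan(433,-76.4,150)
plan(433,-76.4,150,120)
r=[s['color'][104:224,197:317],t['color'][234:354,348:488]]
cv2.imwrite('pics/a6.png',cv2.resize(np.hstack(r),None,fx=3,fy=3)[:,:,::-1])
"
```

```text
t 22.3833 pos [ 543.5 -289.3  166.8] yawY -90.4 tilt [-0.002  0.001] rz 0 shift [-112.  -212.1   17.1] open 0.6 F [ 0.5 -0.7 -0.1] 0.0
rz options -30.4 149.6 j6 102.6
t 22.3833 pos [ 543.5 -289.3  166.8] yawY -90.4 tilt [-0.002  0.001] rz -30.4 shift [  10.8 -239.6   17.1] open 0.6 F [ 0.5 -0.7 -0.1] 0.0
```

View pics/a6.png

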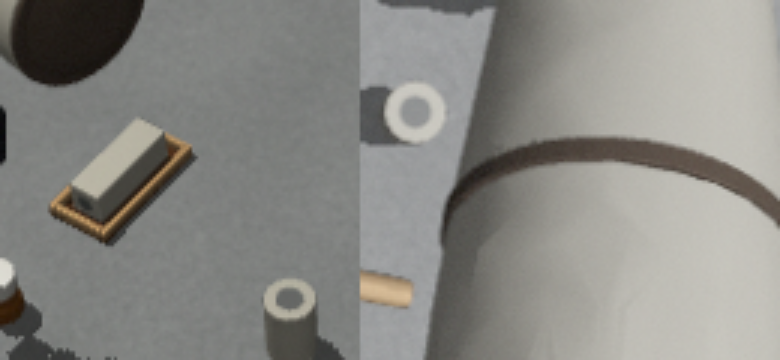

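The long bar lies in its tray, at (118,170) in the left half. I'll recheck it from the top later. Next is the round prop.

Call:
play_rows(motion="-16 -30.3 0 0 0 0 1;-16 -30.3 0 0 0 0 1;-16 -30.3 0 0 0 0 1;-16 -30.3 0 0 0 0 1;-16 -30.3 0 0 0 0 1;-16 -30.3 0 0 0 0 1;-16 -30.3 0 0 0 0 1;0 0 35 0 0 0 1;0 0 35 0 0 0 1;0 0 0 0 0 0 1;0 0 0 0 0 0 1;0 0 0 0 0 0 1")

```text
t: 23.38
tool_pos: [434.6, -77.1, 98.8]
tool_rot: [1.0, -0.004, 0.001, 0.0]
contact_force: [-0.9, -0.9, 1.8]
opening: 1.0
finger_force: 0.0
```

```bash
python3 -c "
from h import *
plan(433,-76.4,38)"
```

```text
t 23.3833 pos [434.6 -77.1  98.8] yawY -90.4 tilt [ 0.002 -0.   ] rz 0 shift [-1.8 -0.7 60.8] open 1.0 F [-0.9 -0.9  1.8] 0.0
```

Call:
play_rows(motion="-1.5 -1 28 0 0 0 1;0 0 22 0 0 0 1;0 0 8 0 0 0 1;0 0 0 0 0 0 1;0 0 0 0 0 0 0;0 0 0 0 0 0 0;0 0 0 0 0 0 0;0 0 0 0 0 0 0;0 0 0 0 0 0 0;0 0 0 0 0 0 0;0 0 0 0 0 0 0;0 0 0 0 0 0 0")

```text
t: 24.38
tool_pos: [433.4, -75.5, 40.7]
tool_rot: [1.0, -0.003, 0.001, -0.0]
contact_force: [-0.5, 0.0, 6.1]
opening: 0.449
finger_force: 59.6
```

Call:
play_rows(motion="0 0 0 0 0 0 0;0 0 -20 0 0 0 0;0 0 -35 0 0 0 0;0 0 -35 0 0 0 0;0 0 -35 0 0 0 0;0 0 0 0 0 0 0;0 0 0 0 0 0 0;0 0 0 0 0 0 0")

```text
t: 25.05
tool_pos: [431.8, -75.6, 164.2]
tool_rot: [1.0, -0.004, -0.0, -0.0]
contact_force: [0.3, -0.3, -2.5]
opening: 0.449
finger_force: 60.5
```

```bash
python3 -c "
from h import *
plan(645,225.6,90)"
```

```text
t 25.05 pos [431.8 -75.6 164.2] yawY -90.4 tilt [-0.     0.001] rz 0 shift [ 210.9 -302.8   74.3] open 0.45 F [ 0.3 -0.3 -2.5] 60.526802111417055
```

Call:
play_rows(motion="20.9 -30.2 0 0 0 0 0;20.9 -30.2 0 0 0 0 0;20.9 -30.2 0 0 0 0 0;20.9 -30.2 0 0 0 0 0;20.9 -30.2 0 0 0 0 0;20.9 -30.2 0 0 0 0 0;20.9 -30.2 0 0 0 0 0;20.9 -30.2 0 0 0 0 0;20.9 -30.2 0 0 0 0 0;20.9 -30.2 0 0 0 0 0;0 0 35 0 0 0 0;0 0 35 0 0 0 0")

```text
t: 26.05
tool_pos: [645.0, 227.3, 92.6]
tool_rot: [1.0, -0.003, 0.001, -0.001]
contact_force: [-0.5, 0.1, -2.0]
opening: 0.447
finger_force: 60.6
```

Call:
play_rows(motion="0 0 0 0 0 0 0;0 0 0 0 0 0 0;0 0 0 0 0 0 0")

```text
t: 26.3
tool_pos: [644.3, 224.6, 94.8]
tool_rot: [1.0, -0.003, 0.0, 0.0]
contact_force: [-0.1, 0.9, -0.5]
opening: 0.449
finger_force: 60.7
```

```bash
python3 -c "
from h import *
plan(645,225.6,44)"
```

```text
t 26.3 pos [644.3 224.6  94.8] yawY -90.4 tilt [ 0.001 -0.001] rz 0 shift [ 0.7 -1.  50.8] open 0.45 F [-0.1  0.9 -0.5] 60.671414360404015
```

Call:
play_rows(motion="1 -1 20 0 0 0 0;0 0 18 0 0 0 0;0 0 8 0 0 0 0;0 0 3 0 0 0 0;0 0 0 0 0 0 0;0 0 0 0 0 0 0;0 0 0 0 0 0 0.75;0 0 0 0 0 0 0.75;0 0 0 0 0 0 0.75;0 0 0 0 0 0 0.75;0 0 0 0 0 0 0.75")

```text
t: 27.22
tool_pos: [644.8, 225.9, 45.7]
tool_rot: [1.0, -0.004, 0.0, -0.0]
contact_force: [-0.5, 0.1, -0.3]
opening: 0.751
finger_force: 0.0
```

Call:
play_rows(motion="0 0 -15 0 0 0 0.75;0 0 -35 0 0 0 0.75;0 0 -35 0 0 0 0.75;0 0 -35 0 0 0 0.75;0 0 -20 0 0 0 0.75;-20 -30 0 0 0 0 0.75;-20 -30 0 0 0 0 0.75;-20 -30 0 0 0 0 0.75;-20 -30 0 0 0 0 0.75;0 0 0 0 0 0 0.75;0 0 0 0 0 0 0.75;0 0 0 0 0 0 0.75")

```text
t: 28.22
tool_pos: [565.5, 346.4, 185.3]
tool_rot: [1.0, -0.003, 0.0, 0.0]
contact_force: [0.1, 0.2, 0.3]
opening: 0.753
finger_force: 0.0
```

```bash
python3 -c "
from h import *
s=shot('scene','s2.png');t=shot('top','t2.png')"
```

```text
(no output)
```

View pics/s2.png

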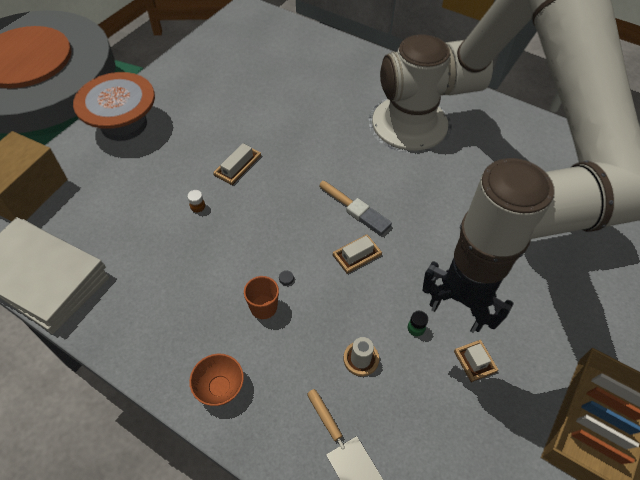

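View pics/t2.png

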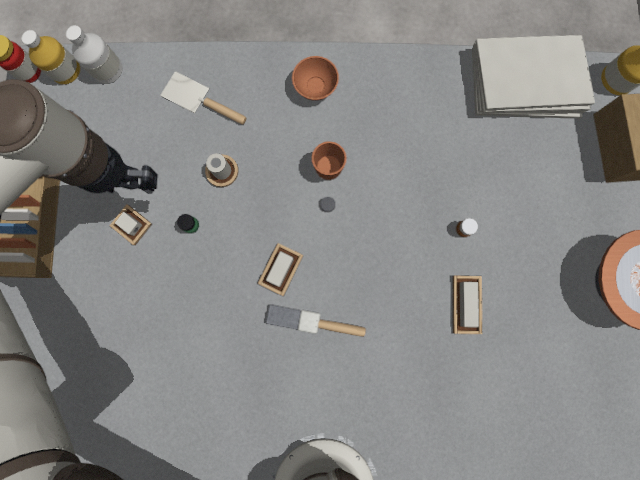

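All four props sit in their cradles (top view: (127,222), (282,267), (471,304), (217,163)), and the cup is still at (329,160). I'll check the heights before handing in.

```bash
python3 -c "
from h import *
s=shot('scene');t=shot('top')
for n,a,b,z in(('s',(127,222),(478,354),34),('m',(283,267),(357,248),34),('l',(471,304),(237,158),34),('r',(217,162),(362,347),64)):
    try:
        A=blob(t,'cream',a,n=14 if n=='r' else 30,thr=175);B=blob(s,'cream',b,n=14 if n=='r' else 24,thr=135)
        print(n,rect(t,A,z),rect(s,B,z),np.round(tri(t,[cen(A)],s,[cen(B)])[0],1))
    except Exception as e: print(n,e)
"
```

```text
s [524.6 418.   43.6  34.6  53.5] [538.6 413.4  66.9  57.3  53.5] [529.1 417.3  25.    8.5]
m [436.2  92.8  89.3  54.4 154.9] [451.5 100.5  91.5  57.3 154.9] [437.6  94.5  10.    1.4]
l [ 370.6 -288.    87.1   27.1  179.5] [ 371.4 -289.7   89.9   29.1  179.7] [ 371.2 -289.2   32.9    2.1]
r [648.5 223.2  46.   38.  141.5] [647.5 223.   51.7  38.5 123.1] [646.9 223.9  60.8   1.4]
```

```bash
sed -i "s/(J\[:,:,0\]-J\[:,:,2\]>4)/(J[:,:,0]-J[:,:,2]>4)\&(J[:,:,0]-J[:,:,2]<.16*J[:,:,0])/" h.py; python3 -c "
from h import *
s=shot('scene');t=shot('top')
for n,a,b,z in(('s',(127,222),(478,354),34),('m',(283,267),(357,248),34),('r',(217,162),(362,347),64)):
    A=blob(t,'cream',a,n=14 if n=='r' else 30,thr=175);B=blob(s,'cream',b,n=14 if n=='r' else 24,thr=135)
    print(n,rect(t,A,z),rect(s,B,z),np.round(tri(t,[cen(A)],s,[cen(B)])[0],1))
"
```

```text
s [525.6 414.2  38.6  28.3  54.1] [527.9 413.5  38.7  28.7  53.9] [526.3 414.6  31.4   1.4]
m [436.5  94.9  62.6  27.7 155.2] [438.8  94.9  63.5  27.8 155.2] [436.9  94.7  30.8   1.5]
r [645.3 226.   38.   36.8  90.5] [646.1 224.9  39.   38.2 168.1] [645.6 225.6  63.    1. ]
```

All four are centred in their cradles to within about 1–2 mm, and their tops are 3–4 mm higher than on the table, as expected. Handing in.

```bash
python3 -c "
from station import *
print(hand_in())"
```

```text
the job is handed in; nothing more can be done
None
```

I put all four kiln props in their matching cradles, the three bars lying flat and the round one upright, left the cup untouched, and handed the job in at about 28 s.

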